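# Pulse the spice grinder

## Task

Push the spice grinder on its carriage along the rail, out from under the hopper, to the grinding station at the other end, until it has passed over the catch there. Then fit the grinder's loose lid squarely into the collar, lugs down through the two slots, and twist it clockwise (seen from above) against its spring to the half-way pip, never as far as the lock click. The program finishes while still gripping the lid and holding it seated at half-way (the grinder pulses only while it is held there); leave the pepper mill and the spice jar alone.

Things in the scene. Friction and masses are not known exactly. Their poses are not given: they have to be found in the camera images.
- carriage (a joint): the carriage's slide, m: 0 at the hopper end, grows toward the grinding station; a spring catch (about 5 N) is passed from 0.154 to 0.168, and the station lies from there to the hard stop at 0.174. Otherwise it slides with 1 to 2 N of friction and stays where it is left.
- push_tab (a point): centre of the upright wooden push tab on the robot's side of the carriage: 30 (x) x 12 (y) x 52 mm tall, the carriage's deck 26 mm below this point. The carriage travels toward this point's -y; x points to the grinder, whose axis is 95 mm along +x; z up.
- collar_mouth (a point): centre of the top face of the grinder's steel bayonet collar (88 mm outside, 92 mm above the range top), moves with the carriage. x lies along the two opposite lug slots (15 mm wide, out to radius 35 mm), z up. Bore 53 mm, well 26 mm deep, lip 8 mm thick. Black round pips 40 degrees clockwise (from above) of each slot mark half-way, black bars at 95 degrees the lock.
- lid_grip (a point): centre of the loose lid's grip bar, 45 mm above the lid's foot: bar 64 (x) x 22 (y) x 38 mm tall, standing on a flange of 76 mm diameter whose top is 19 mm and underside 25 mm below this point. Seated, the flange rests on the collar and this point is 25 mm above the collar's top. z up.
- lid: the loose lid, 80 to 170 g, the same after a half turn; origin at its foot, axes as lid_grip. Under the flange a plug 48 mm in diameter, 20 mm long; two lugs 10 mm wide stick out along +x and -x to 31.5 mm from the axis, 1 to 9 mm above the foot; steel pointers on the rim stand over them. To enter, its x lies along the collar's x (either way), axes within 2 mm and 4 degrees.
- pulse_switch (a joint): the sprung pulse switch inside the collar, rad: 0 at rest; the seated lid's lugs meet it after about 0.16 rad of clockwise turn and then turn it along. Half-way (pointers at the pips, lid turned 40 degrees) reads 0.54; the stiff lock click (0.3 N m) begins at about 0.85. The spring (0.11 N m at half-way) turns the lid back when let go.
- pepper_mill: bystander: turned dark-wood pepper mill, 58 mm diameter, 150 mm tall; origin at its foot
- spice_jar: bystander: spice jar with a cap, 42 mm diameter, 106 mm tall; origin at its foot
- station: the fixed rail plate, 320 mm along its y. Its hopper (76 mm wide, 249 mm tall) stands on a post behind the rail, at x = 74, y = 100 mm of this frame; the chute ends 21 mm above the collar while the carriage is there, so the lid fits only at the other (-y) end. Origin under the rail's centre line, y = -145 to 175 mm being its ends.
Mind the look-alikes: they are no part of the job. What is shaped like the lid but red is not meant.

How it is judged:
On the way, in this order (a step that is already met when the one before it is completed fails the run):
1. the carriage stands at the grinding station, past the catch (value of joint carriage above 0.166 m), for 0.2 s.
2. the lid is set fully down into the collar, square, before it is twisted (value of joint carriage above 0.166 m and horizontal distance between lid_grip and collar_mouth below 0.005 m and z of lid_grip in the frame of collar_mouth below 0.029 m and angle between the x axis of lid_grip and the x axis of collar_mouth, either way round below 0.35 rad), for 0.1 s.
At the end, for the whole second after the job is handed in: carriage slide over 0.166 m; lid upright in the collar (axes within 5 mm, bar centre 20 to 29 mm above the collar's top, tilt under 0.1 rad), turned clockwise 30 to 50 degrees with the pulse switch at 0.36 to 0.78 rad, at rest, and still held by the fingers (over 2 N) (value of joint carriage above 0.166 m and horizontal distance between lid_grip and collar_mouth below 0.005 m and z of lid_grip in the frame of collar_mouth between 0.02 and 0.029 m and angle between lid_grip's own z axis and vertical below 0.1 rad and angle between the x axis of lid_grip and the x axis of collar_mouth, either way round between 0.524 and 0.873 rad and value of joint pulse_switch between 0.36 and 0.78 rad and linear speed of lid below 0.02 m/s and contact force between the fingers and lid above 2 N); the arm keeps its last pose, push and grip.
It fails at once if the lid is twisted on into the lock click (value of joint pulse_switch above 1 rad).
It fails at once if the pepper mill or the spice jar is moved or knocked over (distance of any of pepper_mill, spice_jar from where it was at the start of the episode above 0.02 m or angle between any of pepper_mill, spice_jar's own z axis and vertical above 0.4 rad).
It also fails if it takes over 58 s, if anything falls off the work surface, if the arm or the gripper's body presses on something with over 40 N, if the wrist force passes 120 N, or if a joint passes its speed limit or range.

## Robot

A 6-joint arm with a two-finger parallel gripper is mounted at the origin on a cart in front of the work surface, level with it; the furniture and walls round the work are solid. World frame = base frame: x ahead of the robot, y to its left, z up, the work surface at z = 0. Lengths are in m, angles in rad, forces in N, time in s.
With the tool pointing down it reaches from about 0.35 to 0.725 m from the base axis. Payload 4.3 kg.
Tool frame: the origin (TCP) lies midway between the tips of the shut fingers; the grasp point (between the pads) lies 19 mm behind it (robot.pinch_z is the distance from the TCP to the grasp point, in m); z points along the fingers, y is the line along which they close (so a half turn about z gives the same grasp; the last joint's range is limited). The gripper opens to 85 mm and grips with 20 to 120 N. Pads are 22 mm wide; open, the fingers measure 114 mm over their backs; the gripper's body (76 mm by 85 mm) begins 54 mm behind the grasp point. The pads swing forward as they close: fully open they stand 13 mm farther back than shut.
Start: joints at [1.221, 0.377, 0.081, 1.274, 0, 1.46], TCP at [0.137, 0.559, 0.209] pointing down, gripper open.
Joint ranges: [-2.72, 2.72], [-0.84, 1.66], [-1.02, 1.22], [-1.77, 2.12], [-1.37, 1.28], [-3.14, 3.14]. Speed limits (rad/s): [2.57, 2.57, 3.14, 3.14, 3.14, 3.14].

## Interface

Orientations are given as [roll, pitch, yaw] about the fixed x, y, z axes, in that order (R = Rz(yaw) Ry(pitch) Rx(roll)).
In Python, from bench import robot, grab_frame gives the robot as it stands. Calls block until the motion is done:
- robot.goto(position, orientation): joint-space move of the TCP to a pose.
- robot.movel(position, rotation=None, max_speed=0.15, threshold=None): straight line of the TCP; rotation=None keeps the orientation; max_speed is the mean speed in m/s. With threshold (N) it stops when the force on the tool has changed by that much, and returns True; else False.
- robot.movej(angles): joint-space move.
- robot.move_gripper(opening): opening from 0.0 (shut) to 1.0 (fully open); the grip force is fixed at half the most; returns when the fingers have stopped.
- robot.hold(seconds).
- robot.ik(position, orientation): joint angles nearest the present ones, or None.
- robot.sense(): the state.
- grab_frame(name): name is "side" or "top" or "wrist"; returns a dict with "color" (400x640x3 uint8, red, green, blue), "K" (3x3 intrinsics, pixels), "T" (4x4, takes a point from camera to world coordinates); the wrist camera has in their place "mount" (4x4, takes a point from camera to tool coordinates, whose origin is the TCP and whose axes are the flange's). Camera axes: x right, y up, looking along -z (the intrinsics and any distortion apply to the point x, -y, -z); pixel columns grow to the right and rows downward; lengths in m; the calibration is good to about 2 mm. A picture is of the moment at which its call begins: read the wrist's pose just before it. There is no depth.
A pose or a line that the arm cannot do raises robot.MotionError and nothing moves.
- robot.job_done(): hands the job in; it is judged then, once.
The state is a dict: "time_s": time; "joints": joint angles; "joint_vel": joint speeds; "joint_efforts": joint torques, N m; "ee_pos": TCP position; "tcp_rot": TCP orientation; "wrist_force": force on the tool from outside, world axes, zero at the start; "torque": the same for the moment, N m; "opening": opening from 0.0 (shut) to 1.0 (fully open); "gripper_force": force on a finger pad.
Only numpy, scipy, OpenCV 4.12 (cv2) and the standard library are available. Lean on these libraries where they do the work, as an engineer would, in place of code of your own. Each camera call takes 0.05 s, during which the arm holds its last target. There are 200 camera calls.

## Working session

There is one attempt and no reset: what is moved stays moved. The work goes in short steps, each a Python script; the robot and the scene stay as the last script left them, time stands still between calls to the robot, and variables do not carry over. Pictures are saved under pics/ and viewed, at most 11 in all, crops included, and the job is handed in when it is done.

```bash
ls; mkdir -p pics; cat > h.py <<'E'
import numpy as np, cv2
from scipy.spatial.transform import Rotation as R
from bench import robot, grab_frame
def save(f,name,crop=None,s=1):
    im=f["color"][:,:,::-1]
    if crop: im=im[crop[1]:crop[3],crop[0]:crop[2]]
    cv2.imwrite("pics/"+name,cv2.resize(im,None,fx=s,fy=s,interpolation=cv2.INTER_CUBIC))
def camT(f,s=None):
    if "T" in f: return np.array(f["T"])
    T=np.eye(4); rot=s["tcp_rot"]; rot=np.array(rot)
    T[:3,:3]=R.from_euler('xyz',rot).as_matrix() if rot.size==3 else rot
    T[:3,3]=s["ee_pos"]; return T@np.array(f["mount"])
def pix2z(K,T,uv,z):
    K=np.array(K);d=np.linalg.inv(K)@[uv[0],uv[1],1]; d=T[:3,:3]@[d[0],-d[1],-d[2]]
    return T[:3,3]+d*(z-T[2,3])/d[2]
def proj(K,T,p):
    c=np.linalg.inv(T)@np.append(p,1); c=np.array(K)@[c[0],-c[1],-c[2]]; return c[:2]/c[2]
E
python3 - <<'E'
from h import *
import pickle
d={}
for n in("side","top"):
    f=grab_frame(n); save(f,n+"0.png",s=1.25); d[n]=f; print(f.keys(), f["K"],f["T"])
s=robot.sense(); f=grab_frame("wrist"); d["wrist"]=f;d["s"]=s; print(f["mount"],f["K"],s)
pickle.dump(d,open("d0.pkl","wb"))
E
```

```text
pics
dict_keys(['color', 'K', 'T']) [[493.40229681   0.         316.9056836 ]
 [  0.         493.40229681 200.77425369]
 [  0.           0.           1.        ]] [[-0.99114118  0.10426121 -0.08227251  0.49485577]
 [-0.1311833  -0.6717954   0.72902804  0.74589131]
 [ 0.02073906  0.73336249  0.67952142  0.79437009]
 [ 0.          0.          0.          1.        ]]
dict_keys(['color', 'K', 'T']) [[487.08093438   0.         324.0004173 ]
 [  0.         487.08093438 204.42094418]
 [  0.           0.           1.        ]] [[ 0.02836972  0.98421548 -0.17468554  0.38800559]
 [-0.99954324  0.02975245  0.00530128 -0.02822306]
 [ 0.01041493  0.17445536  0.98461     1.25347774]
 [ 0.          0.          0.          1.        ]]
[[ 5.69337230e-04  9.48663906e-01  3.16285423e-01  8.05532917e-02]
 [ 9.99999837e-01 -5.25090609e-04 -2.25121435e-04  5.84490696e-04]
 [-4.74860746e-05  3.16285500e-01 -9.48664050e-01 -1.65145428e-01]
 [ 0.00000000e+00  0.00000000e+00  0.00000000e+00  1.00000000e+00]] [[281.22964797   0.         319.1527072 ]
 [  0.         281.22964797 200.68711774]
 [  0.           0.           1.        ]] {'time_s': 0.1, 'joints': array([1.22070454e+00, 3.77996951e-01, 7.97368080e-02, 1.27442758e+00,
       2.52055965e-05, 1.46050893e+00]), 'joint_vel': array([-0.0007799 , -0.00333876,  0.00300054,  0.00210545,  0.00032057,
       -0.00069289]), 'joint_efforts': array([ 1.83432780e-04, -4.64695680e+01,  2.70581836e+01,  1.20437794e-02,
       -1.40713587e-04,  1.03154485e-05]), 'ee_pos': array([0.13632302, 0.55793333, 0.20814162]), 'tcp_rot': array([-3.13971552e+00, -2.33227227e-04,  2.90178802e+00]), 'wrist_force': array([-0.36227126,  0.22174651, -0.22210365]), 'torque': array([ 0.04045029, -0.01317274, -0.01457595]), 'gripper_force': 0.0, 'opening': 1.0001718590409483}
```

View pics/top0.png

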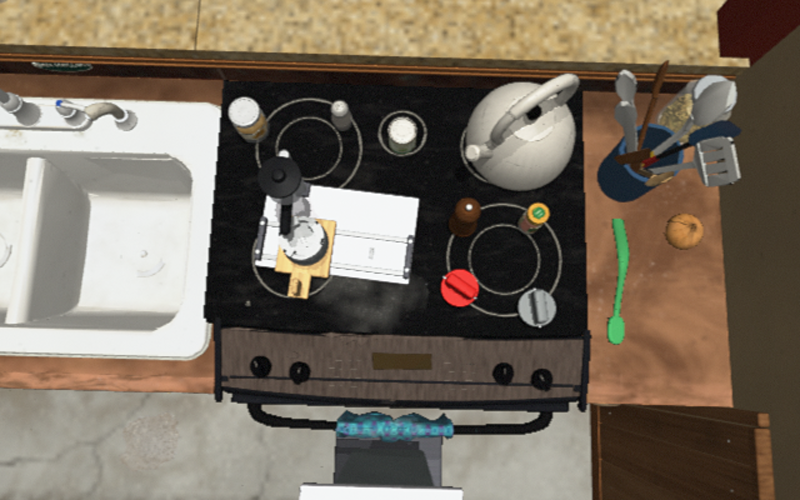

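View pics/side0.png

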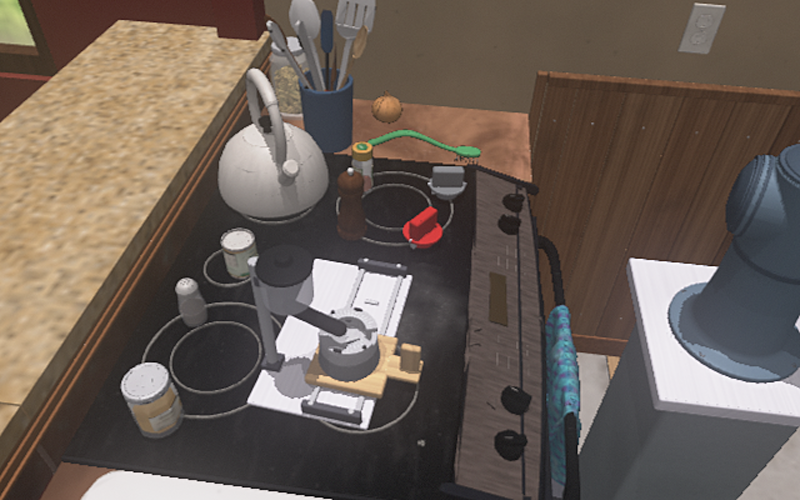

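Top view: the grey lid is at (537,307). The look-alikes are the red lid at (460,288), the pepper mill at (465,215) and the jar at (537,215). The push tab is at (298,287) and the collar at (305,243). I choose the grey lid and will check it in a close crop.

```bash
python3 - <<'E'
from h import *
import pickle
d=pickle.load(open("d0.pkl","rb"))
save(d["top"],"c1.png",(200,130,460,265),3)
save(d["side"],"c2.png",(190,190,380,350),4) if 0 else save(d["side"],"c2.png",(195,190,395,350),4) if 0 else save(d["side"],"c2.png",(200,195,350,345),4)
E
```

```text
(no output)
```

View pics/c1.png

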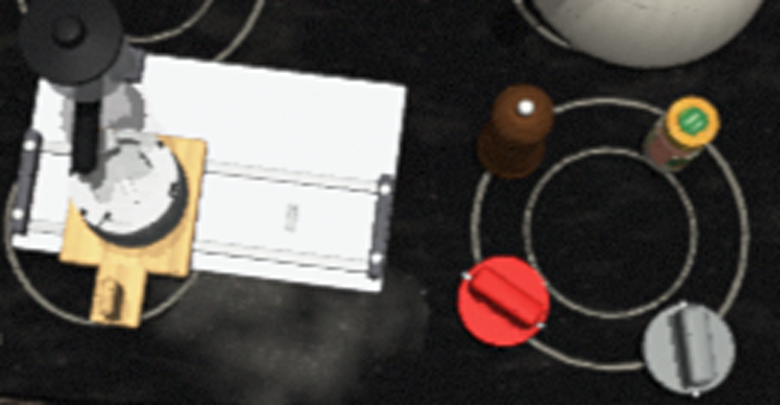

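The grey disc is at crop (689,348), with its pointers at (684,304) and (696,394), so this is the lid. The tab is around (111,300) and the collar around (130,193).

View pics/c2.png

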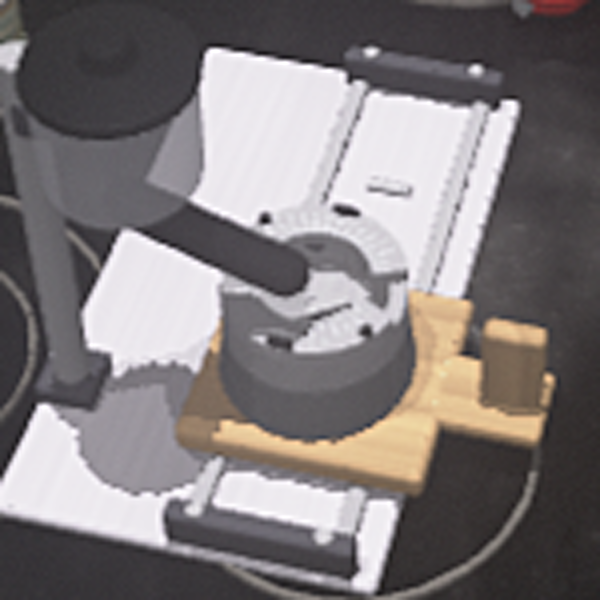

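```bash
python3 - <<'E'
from h import *
import pickle
np.set_printoptions(precision=4,suppress=True)
d=pickle.load(open("d0.pkl","rb"))
f=d["top"];K=f["K"];T=f["T"]
o=lambda u,v:(u/3+200,v/3+130)
P=lambda u,v,z:pix2z(K,T,o(u,v),z)
print("lid",P(689,348,.026),P(684,304,.026),P(696,394,.026))
a,b=P(684,304,.026),P(696,394,.026);print("len",np.linalg.norm(a-b),np.degrees(np.arctan2(*(a-b)[1::-1])))
for n,p in dict(pTL=(40,52),pTR=(405,88),pBR=(381,291),pBL=(12,246)).items(): print(n,P(*p,.01))
print("collar",P(130,190,.092)); print("mill",P(523,106,.15)," jar",P(692,122,.106))
E
```

```text
lid [ 0.5072 -0.3048  0.026 ] [ 0.5444 -0.3009  0.026 ] [ 0.4688 -0.3103  0.026 ]
len 0.07616791081023717 7.083986160570526
pTL [0.7529 0.2616 0.01  ]
pTR [ 0.7302 -0.0605  0.01  ]
pBR [ 0.5499 -0.0443  0.01  ]
pBL [0.5794 0.2739 0.01  ]
collar [0.6155 0.162  0.092 ]
mill [ 0.6801 -0.1491  0.15  ]  jar [ 0.6826 -0.2909  0.106 ]
```

```bash
python3 - <<'E'
from h import *
import pickle
np.set_printoptions(precision=4,suppress=True)
d=pickle.load(open("d0.pkl","rb"))
f=d["side"];g=d["top"]
o=lambda u,v:(u/4+200,v/4+195)
for z in(.02,.03,.04,.05): print("tab base face mid",z,pix2z(f["K"],f["T"],o(514,409),z), "tabtop +52 corner",pix2z(f["K"],f["T"],o(515,332),z+.052))
# collar circle centre in side
print("collar side",pix2z(f["K"],f["T"],o(315,285),.092))
for z in(.07,.08,.09,.1): print(z,pix2z(g["K"],g["T"],(200+112/3,130+298/3),z))
for z in (.02,.03,.04): print("deck corners top",[pix2z(g["K"],g["T"],(200+u/3,130+v/3),z)[:2] for u,v in((206,140),(189,275),(62,262),(92,320),(138,326))])
E
```

```text
tab base face mid 0.02 [0.5312 0.1802 0.02  ] tabtop +52 corner [0.5332 0.1753 0.072 ]
tab base face mid 0.03 [0.5307 0.1875 0.03  ] tabtop +52 corner [0.5327 0.1832 0.082 ]
tab base face mid 0.04 [0.5303 0.1949 0.04  ] tabtop +52 corner [0.5322 0.1911 0.092 ]
tab base face mid 0.05 [0.5298 0.2022 0.05  ] tabtop +52 corner [0.5316 0.199  0.102 ]
collar side [0.6258 0.1777 0.092 ]
0.07 [0.5298 0.1751 0.07  ]
0.08 [0.5286 0.1734 0.08  ]
0.09 [0.5275 0.1717 0.09  ]
0.1 [0.5263 0.17   0.1   ]
deck corners top [array([0.6756, 0.1107]), array([0.5575, 0.1195]), array([0.5654, 0.228 ]), array([0.5166, 0.1995]), array([0.5127, 0.1604])]
deck corners top [array([0.6733, 0.1096]), array([0.5561, 0.1183]), array([0.5639, 0.2259]), array([0.5156, 0.1976]), array([0.5117, 0.1588])]
deck corners top [array([0.671 , 0.1085]), array([0.5547, 0.1171]), array([0.5625, 0.2239]), array([0.5146, 0.1958]), array([0.5107, 0.1573])]
```

```bash
python3 - <<'E'
from h import *
np.set_printoptions(precision=4,suppress=True)
yaw=np.pi-.08; t=np.array([-.08,-.997,0])
robot.goto([.535,.25,.19],[np.pi,0,yaw]); robot.move_gripper(0.)
robot.movel([.535,.25,.05],max_speed=.12)
s=robot.sense();print(s["ee_pos"],s["tcp_rot"],s["wrist_force"],s["time_s"])
p=np.array(s["ee_pos"])
r=robot.movel(p+.22*np.array(t)+[0,0,0],max_speed=.06,threshold=14)
s=robot.sense();print(r,s["ee_pos"],s["wrist_force"],s["time_s"])
robot.hold(.3);s=robot.sense();print(s["ee_pos"],s["wrist_force"])
f=grab_frame("top");save(f,"t1.png",(250,130,450,265),4)
E
```

```text
[0.5358 0.2503 0.0508] [3.1409 0.0015 3.0616] [-0.4824  0.2167  0.1953] 4.0667
True [0.5197 0.0514 0.0507] [0.0976 3.2323 2.606 ] 7.0
[0.5193 0.0515 0.0505] [2.448  2.6883 3.55  ]
```

View pics/t1.png

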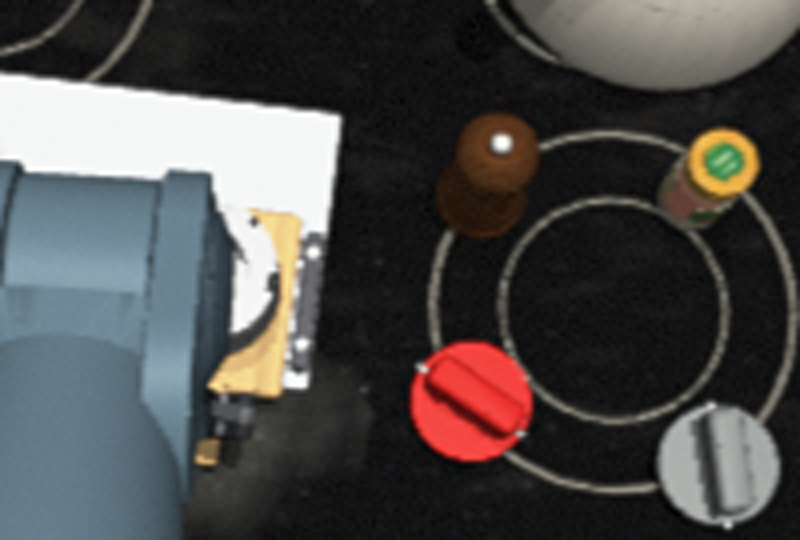

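The carriage edge at (290,300) is still short of the end bar at (310,300), so it is probably at the catch. I'll push on, more slowly.

```bash
python3 - <<'E'
from h import *
np.set_printoptions(precision=4,suppress=True)
t=np.array([-.08,-.997,0])
for i in range(9):
    s=robot.sense(); p=np.array(s["ee_pos"])
    r=robot.movel(p+.005*t,max_speed=.02,threshold=25)
    s=robot.sense();print(r,s["ee_pos"],s["wrist_force"],s["time_s"])
    if r or s["wrist_force"][1]>18: break
f=grab_frame("top");save(f,"t2.png",(250,130,450,265),4)
E
```

```text
False [0.519  0.0512 0.0505] [ 2.618  15.1429  4.1038] 7.7583
False [0.519  0.0512 0.0505] [ 2.2423 16.1107  1.8722] 8.0083
False [0.519  0.0512 0.0505] [ 2.6409 16.5191  1.9419] 8.2583
False [0.519  0.0512 0.0505] [ 3.13   15.3417  1.2703] 8.5083
False [0.519  0.0512 0.0506] [ 2.8929 16.4933  1.8282] 8.7583
False [0.519  0.0512 0.0505] [ 2.4821 15.3946  0.6586] 9.0083
False [0.519  0.0512 0.0505] [ 2.782  16.3466  2.0624] 9.2583
False [0.519  0.0512 0.0505] [ 3.3495 14.9652  1.9828] 9.5083
False [0.519  0.0512 0.0506] [ 3.5863 15.9841  1.526 ] 9.7583
```

```bash
python3 - <<'E'
from h import *
f=grab_frame("side");save(f,"s2.png",(200,150,400,300),4)
s=robot.sense();p=np.array(s["ee_pos"]);g=grab_frame("top")
print((proj(f["K"],f["T"],p)-[200,150])*4,(proj(g["K"],g["T"],p)-[250,130])*4)
E
```

```text
[568.36380619 351.58016205] [153.6496154 424.4850149]
```

View pics/s2.png

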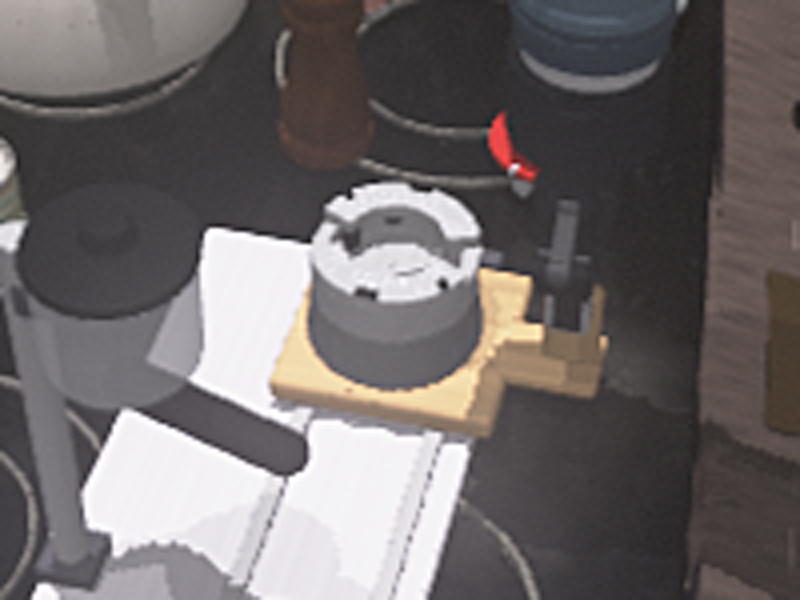

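```bash
python3 - <<'E'
from h import *
np.set_printoptions(precision=4,suppress=True)
s=robot.sense();print(s["opening"],s["tcp_rot"],s["torque"],s["joint_efforts"])
f=grab_frame("side");o=lambda u,v:(u/4+200,v/4+150)
q=lambda u,v,z:pix2z(f["K"],f["T"],o(u,v),z)
print("collar",q(397,241,.092),"tab base front",q(572,365,.026), "deck front corner",q(490,430,.026), "tongue corner",q(600,385,.02))
g=grab_frame("top");o2=lambda u,v:(u/4+250,v/4+130)
q=lambda u,v,z:pix2z(g["K"],g["T"],o2(u,v),z)
print("deck right edge",q(300,215,.026),q(278,397,.026),"dark thing",q(235,415,.08),"plate",q(342,115,.01),q(307,387,.01))
f=grab_frame("wrist");save(f,"w2.png",s=1)
E
```

```text
-0.0020418339813556437 [ 3.1221 -0.003   3.0656] [ 3.0827 -0.5739  0.0545] [ -8.0648 -41.2495  21.1648   1.0666  -4.7218   0.0096]
collar [0.6119 0.0262 0.092 ] tab base front [0.517  0.0376 0.026 ] deck front corner [0.5543 0.0885 0.026 ] tongue corner [0.5013 0.044  0.02  ]
deck right edge [ 0.66   -0.0359  0.026 ] [ 0.5415 -0.0252  0.026 ] dark thing [0.523  0.0003 0.08  ] plate [ 0.7318 -0.0618  0.01  ] [ 0.5505 -0.0436  0.01  ]
```

View pics/w2.png

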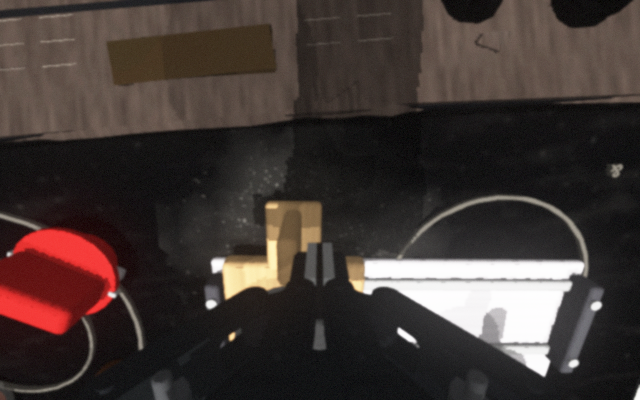

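```bash
python3 - <<'E'
from h import *
np.set_printoptions(precision=4,suppress=True)
t=np.array([-.08,-.997,0]); p=np.array(robot.sense()["ee_pos"])
for k in (.007,.009,.012,.016,.020,.024):
    r=robot.movel(p+k*t,max_speed=.03,threshold=30)
    s=robot.sense();print(r,s["ee_pos"],s["wrist_force"],s["time_s"])
    if r or np.linalg.norm(s["wrist_force"])>28: break
E
```

```text
False [0.519  0.0511 0.0506] [ 3.6961 21.0036  1.3934] 10.3083
False [0.519  0.051  0.0506] [ 4.8978 25.8826  1.5818] 10.5583
False [0.519  0.0509 0.0507] [ 4.3257 34.0311  0.7873] 10.8083
```

The carriage doesn't move at 34 N and its edge meets the end bar, so it is at the hard stop and must have started a little past 0. Next I back off, then look at the collar from above.

```bash
python3 - <<'E'
from h import *
np.set_printoptions(precision=4,suppress=True)
p=np.array(robot.sense()["ee_pos"])
robot.movel(p+[0.003,.03,0],max_speed=.1)
robot.movel(p+[0.003,.03,.14],max_speed=.2)
robot.goto([.60,.022,.19],[np.pi,0,np.pi-.08])
robot.move_gripper(1.0)
s=robot.sense();f=grab_frame("wrist");K=np.array(f["K"]);T=camT(f,s)
# rectified top-down view of plane z=.092: 5 px/mm, centre (.613,.0225)
S=4000;N=520;c=np.array([.613,.0225])
w=[];i=[]
for u,v in((0,0),(N,0),(N,N),(0,N)):
    x=c[0]+(N/2-v)/S; y=c[1]+(N/2-u)/S
    w.append((u,v)); i.append(proj(K,T,[x,y,.092]))
H=cv2.getPerspectiveTransform(np.float32(i),np.float32(w))
cv2.imwrite("pics/rect1.png",cv2.warpPerspective(f["color"][:,:,::-1],H,(N,N),flags=cv2.INTER_CUBIC))
g=grab_frame("top");save(g,"t3.png",(250,130,450,265),4)
print(s["ee_pos"],s["tcp_rot"],s["time_s"])
import pickle; pickle.dump((s,f),open("w3.pkl","wb"))
E
```

```text
[0.6   0.022 0.19 ] [3.1416 0.0001 3.0616] 13.4833
```

View pics/rect1.png

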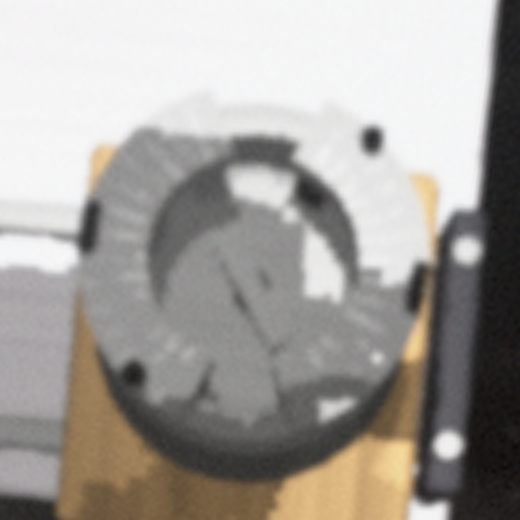

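The rectified view gives a collar centre at (253.5,256.5), pips at (372,139) and (133,375), and bars at (90,225) and (418,286). That puts the collar at (0.6139, 0.0241) with yaw −5.4°. Next is the lid.

```bash
python3 - <<'E'
from h import *
np.set_printoptions(precision=4,suppress=True)
robot.goto([.47,-.12,.2],[np.pi,0,np.pi])
robot.goto([.494,-.305,.135],[np.pi,0,-np.pi+.124])
s=robot.sense();f=grab_frame("wrist");K=np.array(f["K"]);T=camT(f,s)
S=4000;N=440;c=np.array([.507,-.305]);ims=[]
for z in(.026,.064):
    w=[];i=[]
    for u,v in((0,0),(N,0),(N,N),(0,N)):
        w.append((u,v)); i.append(proj(K,T,[c[0]+(N/2-v)/S,c[1]+(N/2-u)/S,z]))
    H=cv2.getPerspectiveTransform(np.float32(i),np.float32(w))
    ims.append(cv2.warpPerspective(f["color"][:,:,::-1],H,(N,N),flags=cv2.INTER_CUBIC)[:, 20:420])
cv2.imwrite("pics/rect2.png",np.hstack(ims))
print(s["ee_pos"],s["tcp_rot"],s["time_s"])
E
```

```text
[ 0.4947 -0.3036  0.135 ] [ 3.1404  0.0001 -3.0163] 15.1833
```

View pics/rect2.png

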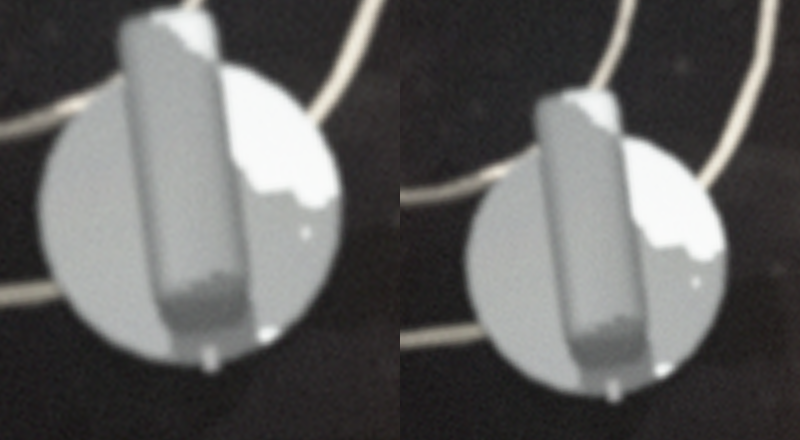

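```bash
python3 - <<'E'
from h import *
np.set_printoptions(precision=4,suppress=True)
L=[.508,-.303]; O=[np.pi,0,-np.pi+.127]
robot.movel([*L,.10],O,max_speed=.1)
r=robot.movel([*L,.032],O,max_speed=.06,threshold=10)
robot.move_gripper(0.); s=robot.sense();print(r,s["ee_pos"],s["tcp_rot"],s["opening"],s["gripper_force"],s["wrist_force"])
robot.movel([*L,.21],max_speed=.15)
robot.goto([.47,-.12,.21],[np.pi,0,np.pi])
robot.goto([.6139,.0241,.20],[np.pi,0,np.pi-.095])
robot.movel([.6139,.0241,.135],max_speed=.1)
s=robot.sense();f=grab_frame("wrist");K=np.array(f["K"]);T=camT(f,s)
print(s["ee_pos"],s["tcp_rot"],s["opening"],s["gripper_force"],s["wrist_force"],s["time_s"])
S=4000;N=440;c=np.array([.6139,.0241]);ims=[]
for z in(.092,.135-.006):
    w=[];i=[]
    for u,v in((0,0),(N,0),(N,N),(0,N)):
        w.append((u,v)); i.append(proj(K,T,[c[0]+(N/2-v)/S,c[1]+(N/2-u)/S,z]))
    H=cv2.getPerspectiveTransform(np.float32(i),np.float32(w))
    ims.append(cv2.warpPerspective(f["color"][:,:,::-1],H,(N,N),flags=cv2.INTER_CUBIC)[:, 20:420])
cv2.imwrite("pics/rect3.png",np.hstack(ims))
E
```

```text
False [ 0.5083 -0.3032  0.0323] [-3.1411  0.0006 -3.0146] 0.23563390152692473 60.22855281829834 [-0.4457 -0.2452  3.0394]
[0.6142 0.0237 0.1358] [3.1416 0.0011 3.0461] 0.23736768664101124 59.799612164497375 [ 0.1624 -0.8576 -1.2278] 21.3917
```

View pics/rect3.png

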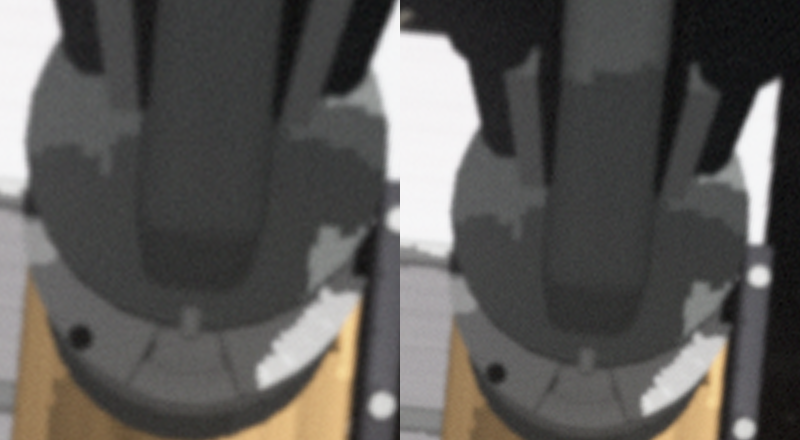

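The pointer is at (586,360) and the disc centre at about (601,218), which matches the collar to about 0.5 mm. The lid yaw of −6.0° agrees with the slots, so I lower it.

```bash
python3 - <<'E'
from h import *
np.set_printoptions(precision=4,suppress=True)
r=robot.movel([.6136,.0243,.1025],[np.pi,0,np.pi-.094],max_speed=.03,threshold=8)
s=robot.sense();print(r,s["ee_pos"],s["tcp_rot"],s["wrist_force"],s["torque"],s["time_s"])
robot.hold(.3)
s=robot.sense();print(r,s["ee_pos"],s["tcp_rot"],s["wrist_force"],s["torque"],s["time_s"])
E
```

```text
True [0.6132 0.0243 0.1043] [-3.1415 -0.0008  3.0476] [-0.1184 -0.2286  4.778 ] [ 0.0378  0.0569 -0.0072] 22.3917
True [0.6132 0.0243 0.1043] [-3.1415 -0.0009  3.0475] [0.662  0.5664 4.8404] [-0.0084  0.0586  0.0265] 22.6917
```

```bash
python3 - <<'E'
from h import *
np.set_printoptions(precision=4,suppress=True)
y0=np.pi-.095; p=[.6135,.0243,.1036]
for k in range(1,8):
    robot.movel(p,[np.pi,0,y0-.0997*k],max_speed=.03)
    s=robot.sense();print(s["ee_pos"],s["tcp_rot"],s["wrist_force"],s["torque"],s["gripper_force"],s["time_s"])
robot.hold(.5)
s=robot.sense();f=grab_frame("wrist");K=np.array(f["K"]);T=camT(f,s);print(s["tcp_rot"],s["torque"])
S=4000;N=440;c=np.array([.6139,.0241]);ims=[]
for z in(.092,.098):
    w=[];i=[]
    for u,v in((0,0),(N,0),(N,N),(0,N)):
        w.append((u,v)); i.append(proj(K,T,[c[0]+(N/2-v)/S,c[1]+(N/2-u)/S,z]))
    H=cv2.getPerspectiveTransform(np.float32(i),np.float32(w))
    ims.append(cv2.warpPerspective(f["color"][:,:,::-1],H,(N,N),flags=cv2.INTER_CUBIC)[:, 20:420])
cv2.imwrite("pics/rect4.png",np.hstack(ims))
E
```

```text
[0.6142 0.0242 0.1043] [3.1414 0.0017 2.9491] [ 0.7986 -0.2532  4.3397] [-0.0432 -0.0144 -0.1123] 60.48125982284546 22.9417
[0.6141 0.024  0.1043] [-3.1414  0.0015  2.8491] [ 0.0774 -1.3178  4.9237] [-0.0966  0.0639 -0.0723] 60.54894804954529 23.1917
[0.614  0.0238 0.1043] [-3.1413  0.0014  2.7494] [-1.6433 -0.748   5.4857] [-0.188   0.171  -0.0115] 60.59737801551819 23.4417
[0.6139 0.0239 0.1043] [-3.1413  0.0013  2.6497] [-1.6511 -0.2248  5.0471] [-0.1376  0.2085 -0.0235] 60.60745060443878 23.6917
[0.6138 0.0238 0.1043] [-3.1413  0.0013  2.55  ] [-1.3723 -1.5844  5.3329] [-0.2167  0.2071 -0.0036] 60.62115669250488 23.9417
[0.6138 0.0238 0.1043] [-3.1414  0.0012  2.4504] [-1.6942 -1.489   5.496 ] [-0.1641  0.2313 -0.0258] 60.63854277133942 24.1917
[0.6137 0.0239 0.1043] [-3.1414  0.0011  2.3507] [-2.0782 -1.1038  6.5221] [-0.2226  0.3028  0.0037] 60.662850737571716 24.4417
[-3.1415  0.0011  2.3509] [-0.1999  0.2929 -0.0391]
```

View pics/rect4.png

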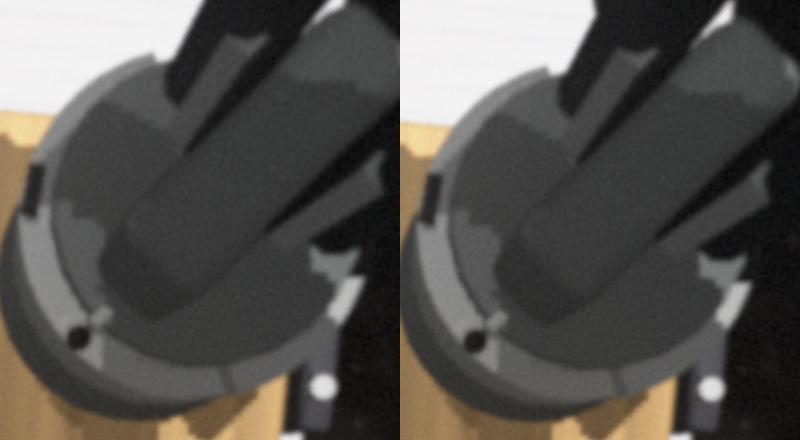

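The pointer at (100,317) stands right at the pip (80,337), and the lid is seated and still gripped with about 60 N. I'm handing it in.

```bash
python3 - <<'E'
from h import *
print(robot.job_done())
E
```

```text
the job is handed in; nothing more can be done
None
```

I handed the job in at about 25 s: the carriage is against the end stop past the catch, and the lid is seated, still gripped and turned 40° with its pointer at the half-way pip. The hand-in returned no verdict.

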